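Press strip caps home with the blue treadle press

TASK

Two small tube-capping presses stand on the lab bench. Push the blue pedal all the way down to its stop, hold it there for about one second so that the press seats the green caps in its tube rack, then let it spring fully back up and take the hand away. Leave the orange pedal alone: the rack in that press is already capped.

Things in the scene. Friction and masses are not known exactly. Their poses are not given: they have to be found in the camera images.
- blue_pad (a point): Top centre of the BLUE pedal pad (70 x 80 x 12 mm), on a lever out of a bolted-down white press 232 mm tall whose posts stand 206 mm away along +x. Rest: 73 mm above the table, face 0.20 rad higher at its -x end; on the stop: 38 mm up, shifted < 5 mm sideways. Axes: z up, x level to the press, y across the pedal; tilt with it. Hinge along y, 121 mm along +x, 40 mm above the table. Press left or right, yaw within 0.3 rad.
- blue_pedal (a joint): Angle of the blue pedal, rad: 0 = up at rest, grows as the pad is pushed down, 0.28 = on its stop. Spring-loaded: it needs about 5 N on the pad to start and about 13 N at the stop, and springs back to 0 when let go.
- caps (a joint): How far the two green 8-cap strips (90 mm long) on the tube rack in the blue press have been pushed down, m: 0 to 0.0015 at the start (standing proud), about 0.008 once the pedal reaches its stop. Only the ram of the blue press pushes them; they stay where they were pushed.
- orange_pedal (a joint): Angle of the ORANGE pedal of the other, otherwise alike press, rad, same meaning (0 = up, 0.28 = down). It stands at the other side, pads 0.15 to 0.65 m apart, and is not to be pressed.

How it is judged:
By the outcome, as a careful person would: the job done as asked, in the order asked, and still so for the second after the job is handed in, with the robot touching nothing.
It also fails if it takes over 32 s, if anything falls off the work surface, if the arm or the gripper's body presses on something with over 40 N, if the wrist force passes 120 N, or if a joint passes its speed limit or range.

ROBOT

A 6-joint arm with a two-finger parallel gripper is mounted at the origin on the work surface. World frame = base frame: x ahead of the robot, y to its left, z up, the work surface at z = 0. Lengths are in m, angles in rad, forces in N, time in s.
With the tool pointing down it reaches from about 0.35 to 0.725 m from the base axis. Payload 4.3 kg.
Tool frame: the origin (TCP) lies on the centre line of the jaws, within the pads' length; the fingertips stand 17 mm ahead of it and the grasp point (between the pads) lies 2 mm behind it; z points along the fingers, y is the direction in which the jaws open and shut (so a half turn about z gives the same grasp; the last joint's range is limited). The gripper opens to 85 mm and grips with 20 to 120 N. Pads are 22 mm wide; open, the fingers measure 114 mm over their backs; the gripper's body (76 mm by 85 mm) begins 54 mm behind the grasp point. The pads swing forward as they close: fully open they stand 13 mm farther back than shut.
Start: joints at [-1.394, 0.377, 0.081, 1.274, 0, 1.46], TCP at [0.163, -0.552, 0.248] pointing down, gripper open.
Joint ranges: [-2.72, 2.72], [-0.84, 1.66], [-1.02, 1.22], [-1.77, 2.12], [-1.37, 1.28], [-3.14, 3.14]. Speed limits (rad/s): [2.57, 2.57, 3.14, 3.14, 3.14, 3.14].

INTERFACE

Orientations are given as a rotation vector (axis times angle).
In Python, from workcell import * gives the robot as it stands.
- The arm moves only by the tool drive_tool, never from a script. Its argument "commands" is a list of rows, each a list of 2 entries, a list of its own where there are three numbers: the shift along the tool's x, y, z in m, then the turn about the tool's z in degrees. A call has 1 to 20 rows; each row shifts and turns the commanded pose from where the row before left it, along the tool's axes as they then stand; what a row does not reach is not made up. A row lasts 1/10 s, in which the tool goes at most 50 mm and 8.59 degrees, less where a joint would pass 70% of its speed; a pose out of reach is approached as far as the arm can. A call with a gripper value outside its range is refused whole. "grip" is the finger opening in m, from 0 to 0.0854, set as the call begins (left out, the last holds). The fingers move at their own pace and stop on an object; "newtons" is the grip in N (left out, the last holds). Time passes only in rows, so rows that do not move let the fingers close. It gives the time, the measured TCP pose, the force and the opening at its end, in the units of the state.
- state(): the state, without advancing time (a new reading comes with each control period).
- camera(name): name is "scene" or "top"; returns a dict with "frame" (480x640x3 uint8, red, green, blue), "fx", "fy", "cx", "cy" (pixels), "R" (3x3) and "t" (3): a world point X has camera coordinates R X + t. Camera axes: x right, y down, z forward; pixel columns grow to the right and rows downward; lengths in m; the calibration is good to about 2 mm. A picture is of the moment at which its call begins. There is no depth.
- hand_in(): hands the job in, once; it reports no verdict.
Trained networks look in a picture, given as the dict that the camera call returned (one of the last four; its "shot" number tells which), for a name from the list of things; names that differ only in an ending like _2 or _b are one class to them, and where a whole thing is asked for, a point or a joint stands for the part that bears it (a point fixed in the world has none). Each returns a list of dicts, best first, with "score" (0 to 1); they miss things now and then, are a little off and sometimes report something else, mostly with a low value. They report only what shows in the picture. A call takes as long as a camera call.
- search_frame(name, picture): "location" ([column, row] in pixels, amid what is visible of it).
The state is a dict: "t": time; "joint_pos": joint angles; "joint_velocities": joint speeds; "tau": joint torques, N m; "ee_pos": TCP position; "eef_rot": TCP orientation; "force": force on the tool from outside, world axes, zero at the start; "wrist_torque": the same for the moment, N m; "opening": finger opening in m.
Only numpy, scipy, OpenCV 4.12 (cv2) and the standard library are available. Lean on these libraries where they do the work, as an engineer would, in place of code of your own. Each camera call takes 0.05 s, during which the arm holds its last target.

## Working session

There is one attempt and no reset: what is moved stays moved. The work goes in short steps, Python scripts to look and compute and a tool call to move; the robot and the scene stay as the last step left them, time stands still between calls to the robot, and variables do not carry over. Pictures are saved under pics/ and viewed, and the job is handed in when it is done.

Besides the shell and the picture viewer there is one more tool, called after "Emit:" as name(argument=value, ...) on one line, values as JSON. drive_tool: Moves the arm, as the interface text tells. Its arguments: {"type":"object","properties":{"commands":{"type":"array","items":{"type":"array"}},"grip":{"type":"number"},"newtons":{"type":"number"}},"required":["commands"]}

```bash
mkdir -p pics
python3 - <<'E'
from workcell import *
import cv2,json
s=state();print({k:(v if not hasattr(v,'round') else v) for k,v in s.items()})
for n in ("scene","top"):
    p=camera(n);cv2.imwrite(f"pics/{n}0.png",p["frame"][:,:,::-1])
    print(n,p["fx"],p["fy"],p["cx"],p["cy"],p["R"],p["t"])
    for k in ("blue_pad","blue_pedal","orange_pedal","caps"):
        print(k,[(d["location"],d["score"]) for d in search_frame(k,p)][:3])
E
```

```text
{'t': 0.0, 'joint_pos': array([-1.39431627e+00,  3.78040912e-01,  7.95864208e-02,  1.27436910e+00,
       -1.08975054e-05,  1.46046371e+00]), 'joint_velocities': array([-0.00072898,  0.00049279,  0.00144784,  0.00059502,  0.00022946,
       -0.00067769]), 'tau': array([-1.90700739e-04, -4.63612783e+01,  2.69870371e+01,  2.09104142e-02,
        8.48426157e-05,  4.24329073e-06]), 'ee_pos': array([ 0.16253939, -0.55089437,  0.24735818]), 'eef_rot': array([-3.10733895e+00, -4.48692186e-01,  1.22331045e-04]), 'force': array([0.26882717, 0.67986363, 0.36557543]), 'wrist_torque': array([-0.00866274,  0.02770815, -0.00926379]), 'opening': 0.08510053755324697}
scene 536.8824314475812 536.8824314475812 318.8168271349974 231.80803567884215 [[ 0.82097159  0.57056264  0.02153888]
 [ 0.33270594 -0.44738571 -0.83015227]
 [-0.46401768  0.68869754 -0.55712054]] [-0.46841614 -0.12031273  1.26726572]
blue_pad [([208.2, 280.4], 0.65)]
blue_pedal [([210.8, 281.7], 0.57)]
orange_pedal [([353.8, 194.6], 0.92)]
caps [([266.5, 342.5], 0.6)]
top 601.6231117071017 601.6231117071017 323.1632275019157 245.16765647085487 [[ 0.00153055 -0.99978665  0.02059888]
 [-0.99006338 -0.00441151 -0.14055262]
 [ 0.1406135  -0.02017908 -0.9898589 ]] [-0.03071479  0.64194179  0.95719355]
blue_pad [([435.2, 334.9], 0.64)]
blue_pedal [([435.8, 337.5], 0.75)]
orange_pedal [([184.7, 309.3], 0.78)]
caps []
```

View pics/scene0.png

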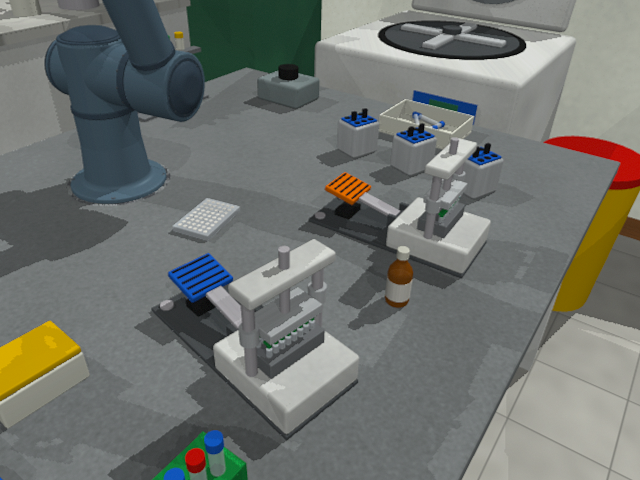

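View pics/top0.png

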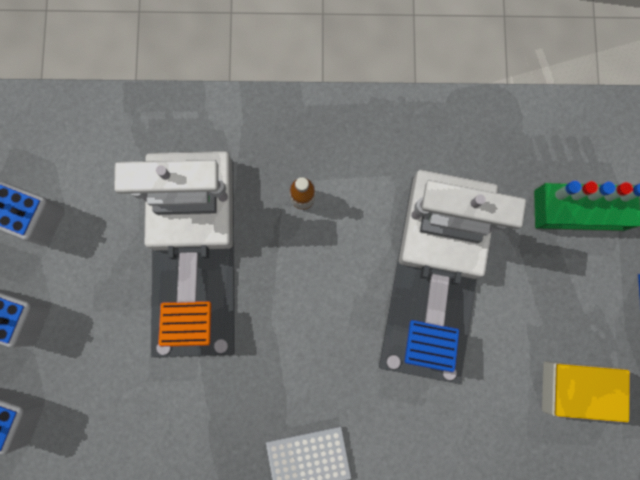

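The scene view has the blue pad at about (201,277), with its press to the right and in front, and the orange pedal at (348,188). The top view has the blue pad at about (433,346) and the orange pad at (185,324). The press is slightly yawed. Next I'll fit the pad pose.

```bash
cat > h.py <<'E'
from workcell import *
import cv2,numpy as np
from scipy.optimize import least_squares
def proj(p,X):
    c=np.asarray(X)@np.array(p["R"]).T+p["t"]
    return np.c_[c[:,0]/c[:,2]*p["fx"]+p["cx"],c[:,1]/c[:,2]*p["fy"]+p["cy"]]
def bluemask(p,seed):
    h=cv2.cvtColor(p["frame"],cv2.COLOR_RGB2HSV)
    m=cv2.inRange(h,(100,120,90),(125,255,255))
    m=cv2.morphologyEx(m,cv2.MORPH_CLOSE,np.ones((7,7),np.uint8))
    n,l,st,ce=cv2.connectedComponentsWithStats(m)
    i=min(range(1,n),key=lambda i:np.hypot(*(ce[i]-seed))+(1e3 if st[i][4]<300 else 0))
    return (l==i).astype(np.uint8),ce[i],st[i]
def box(q,tilt=0.20):
    x,y,z,yaw=q
    c,s=np.cos(yaw),np.sin(yaw)
    ct,stt=np.cos(tilt),np.sin(tilt)
    ex=np.array([ct*c,ct*s,-stt]);ey=np.array([-s,c,0]);ez=np.cross(ex,ey)
    return np.array([np.array([x,y,z])+a*.035*ex+b*.04*ey-d*.012*ez for d in(0,1) for a,b in((1,1),(1,-1),(-1,-1),(-1,1))])
E
python3 - <<'E'
from h import *
P={n:camera(n) for n in("scene","top")}
M={n:bluemask(P[n],s) for n,s in(("scene",(205,278)),("top",(433,346)))}
for n in M: print(n,M[n][1],M[n][2])
# triangulate centroid
A=[];b=[]
for n in M:
    p=P[n];R=np.array(p["R"]);u,v=M[n][1]
    for r,f,c,w in((0,p["fx"],p["cx"],u),(1,p["fy"],p["cy"],v)):
        k=(w-c)/f;A.append(R[r]-k*R[2]);b.append(k*p["t"][2]-p["t"][r])
print("tri",np.linalg.lstsq(np.array(A),np.array(b),rcond=None)[0])
def feats(hull):
    d=[]
    for a in np.arange(0,np.pi*2,np.pi/12):
        d.append((hull@[np.cos(a),np.sin(a)]).max())
    return np.array(d)
O={}
for n in M:
    ys,xs=np.nonzero(M[n][0]);O[n]=feats(np.c_[xs,ys].astype(float))
def res(q): return np.concatenate([feats(proj(P[n],box(q)))-O[n] for n in O])
r=least_squares(res,[.4,-.2,.073,0],x_scale=[.01,.01,.01,.1],loss="soft_l1",diff_step=1e-4)
print("fit",r.x,np.abs(res(r.x)).reshape(2,-1).mean(1),np.abs(res(r.x)).max())
for n in O:
    f=P[n]["frame"][:,:,::-1].copy()
    pts=proj(P[n],box(r.x)).astype(int)
    cv2.polylines(f,[pts[:4].reshape(-1,1,2)],True,(0,255,255),1)
    u,v=M[n][1].astype(int);c=f[v-60:v+60,u-60:u+60]
    cv2.imwrite(f"pics/fit_{n}.png",cv2.resize(c,None,fx=4,fy=4))
q=r.x;c,s=np.cos(q[3]),np.sin(q[3])
X=np.array([[q[0]+.206*c,q[1]+.206*s,.232],[q[0]+.121*c,q[1]+.121*s,.04]])
print(proj(P["top"],X),proj(P["scene"],X))
E
cd pics; python3 -c "
import cv2,numpy as np
cv2.imwrite('fit.png',np.hstack([cv2.resize(cv2.imread(f'fit_{n}.png'),(400,400)) for n in('scene','top')]))"
```

```text
scene [199.710823   276.37316798] [ 168  253   65   49 1774]
top [431.70698088 345.79635394] [ 404  320   55   52 2249]
tri [ 0.47643867 -0.20275314  0.06834829]
fit [ 0.4780859  -0.20176894  0.07330837 -0.16929486] [1.56112437 1.38120934] 2.910248324623012
[[476.84529339 198.67378802]
 [438.65387552 272.60298262]] [[286.92850864 247.6989774 ]
 [250.35823124 327.09653671]]
```

View pics/fit.png

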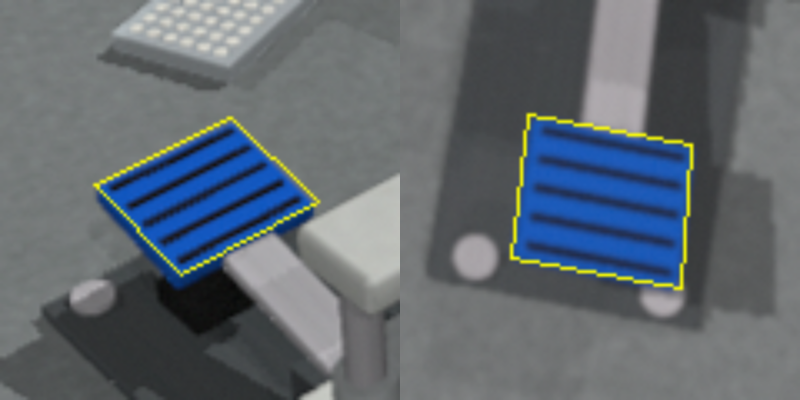

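The fit agrees with the given sizes: z = 0.073, the rectangle lies on the pad edges in both views, and the reach is 0.52 m. The pad centre is at about (0.478, -0.202), yaw about -0.16. I'll close the gripper, turn about 26°, and move over the pad while staying high.

Emit:
drive_tool(commands=[[[0,0,0],6.5],[[0,0,0],6.5],[[0,0,0],6.5],[[0,0,0],6.5],[[0.018,-0.028,0],0],[[0.018,-0.028,0],0],[[0.018,-0.028,0],0],[[0.018,-0.028,0],0],[[0.018,-0.028,0],0],[[0.018,-0.028,0],0],[[0.018,-0.028,0],0],[[0.018,-0.028,0],0],[[0.018,-0.028,0],0],[[0.018,-0.028,0],0],[[0.018,-0.028,0],0],[[0.018,-0.028,0],0],[[0.018,-0.028,0],0],[[0.018,-0.028,0],0]], grip=0, newtons=40)

```text
t: 2.4
ee_pos: [0.4772, -0.2058, 0.2485]
eef_rot: [3.13, -0.262, 0.001]
force: [0.8, -0.5, 0.2]
opening: -0.0
```

```bash
cat > e.py <<'E'
from h import *
from scipy.spatial.transform import Rotation as Ro
s=state();R=Ro.from_rotvec(s["eef_rot"]).as_matrix()
g=np.array([.4775,-.202,.092])
print(s["t"],s["ee_pos"],"yaw",np.arctan2(R[1,0],R[0,0]),"z",R[:,2],"open",s["opening"],"F",s["force"])
print("tool delta to contact",R.T@(g-s["ee_pos"]))
E
python3 e.py
```

```text
2.4 [ 0.47715425 -0.20577802  0.24848271] yaw -0.16695683829633684 z [ 3.57219013e-04 -3.94719945e-04 -9.99999858e-01] open -2.785780018489146e-05 F [ 0.77080518 -0.49705603  0.20498692]
tool delta to contact [-0.00035228 -0.00383456  0.15648132]
```

Emit:
drive_tool(commands=[[[0,-0.001,0.02],0],[[0,-0.001,0.02],0],[[0,-0.001,0.02],0],[[0,-0.001,0.02],0],[[0,0,0.02],0],[[0,0,0.02],0],[[0,0,0.01],0],[[0,0,0],0],[[0,0,0],0]])

```text
t: 3.3
ee_pos: [0.4773, -0.2032, 0.1189]
eef_rot: [3.13, -0.262, 0.001]
force: [-0.4, -0.0, 0.5]
opening: -0.0001
```

```bash
python3 e.py
python3 - <<'E'
from h import *
F=[]
for n,(u,v) in(("scene",(220,280)),("top",(433,330))):
    p=camera(n);f=p["frame"][:,:,::-1].copy()
    s=state()
    F.append(cv2.resize(f[v-100:v+100,u-100:u+100],(400,400),interpolation=cv2.INTER_CUBIC))
cv2.imwrite("pics/near.png",np.hstack(F))
E
```

```text
3.3 [ 0.47727773 -0.20315643  0.11887347] yaw -0.1670291204818427 z [ 5.00555756e-04 -3.76527333e-04 -9.99999804e-01] open -0.00012348414641646263 F [-0.42629885 -0.04783552  0.46744217]
tool delta to contact [ 1.19721617e-05 -1.18502989e-03  2.68731371e-02]
```

View pics/near.png

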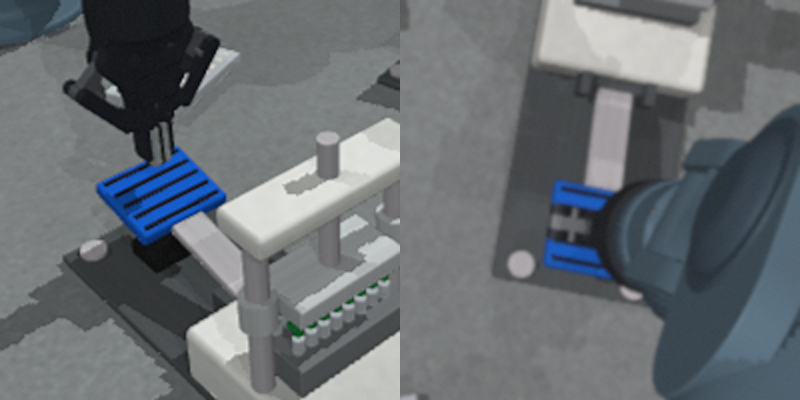

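The closed fingertips hang above the pad near its centre: scene view about (200,258) in full-frame pixels, with the pad below them. Nothing else is near. I'll descend to contact.

Emit:
drive_tool(commands=[[[0,-0.001,0.006],0],[[0,0,0.006],0],[[0,0,0.006],0],[[0,0,0.005],0],[[0,0,0.004],0],[[0,0,0.004],0],[[0,0,0],0]])

```text
t: 4.1
ee_pos: [0.4767, -0.2018, 0.0869]
eef_rot: [-3.13, 0.262, 0.002]
force: [-2.2, 0.6, 3.6]
opening: -0.0005
```

Emit:
drive_tool(commands=[[[0,0,0.004],0],[[0,0,0.004],0],[[0,0,0.004],0],[[0,0,0.004],0],[[0,0,0.004],0],[[0,0,0.004],0],[[0,0,0.003],0],[[0,0,0],0]])

```text
t: 4.9
ee_pos: [0.4754, -0.2017, 0.0599]
eef_rot: [3.13, -0.262, -0.005]
force: [-6.3, 1.2, 8.9]
opening: 0.0001
```

Emit:
drive_tool(commands=[[[0,0,0.002],0],[[0,0,0.002],0],[[0,0,0.001],0],[[0,0,0],0]])

```text
t: 5.3
ee_pos: [0.4754, -0.2017, 0.0555]
eef_rot: [3.13, -0.263, -0.005]
force: [-7.8, 1.3, 11.4]
opening: -0.0002
```

Emit:
drive_tool(commands=[[[0,0,0.001],0],[[0,0,0.001],0],[[0,0,0],0]])

```text
t: 5.6
ee_pos: [0.4754, -0.2017, 0.0549]
eef_rot: [3.13, -0.262, -0.004]
force: [-10.6, 3.2, 24.7]
opening: -0.0001
```

The force jumped to 25 N and z stalled at 0.055, so the pedal is on its stop. I'll check with a picture during the hold.

Run:
```python
from h import *
p=camera("scene");f=p["frame"][:,:,::-1].copy()
u,v=240,310
cv2.imwrite("pics/hold.png",cv2.resize(f[v-100:v+100,u-110:u+110],(660,600),interpolation=cv2.INTER_CUBIC))
s=state();print(s["t"],s["force"],s["ee_pos"])
```

```text
5.65 [-11.51997191   3.46207217  23.65708683] [ 0.47538903 -0.20175554  0.05490369]
```

View pics/hold.png

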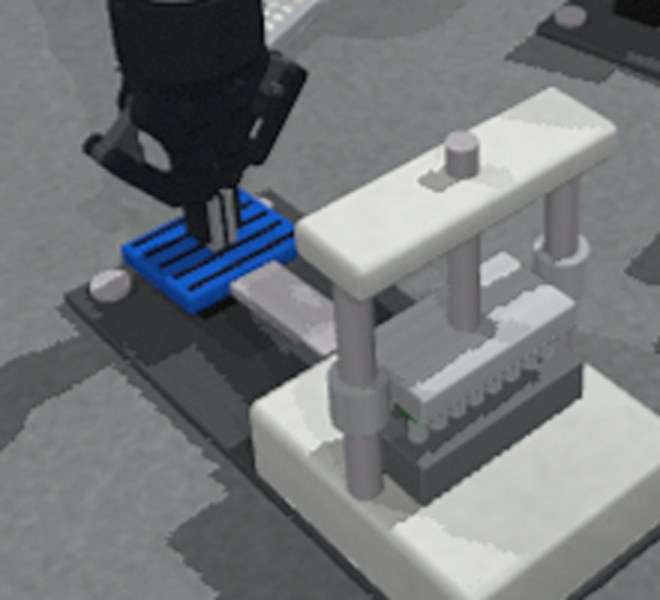

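The pad is down onto the base plate and the ram is down on the caps. I'll finish the one-second hold, then lift smoothly.

Emit:
drive_tool(commands=[[[0,0,0],0],[[0,0,0],0],[[0,0,0],0],[[0,0,0],0],[[0,0,0],0],[[0,0,0],0],[[0,0,0],0],[[0,0,-0.003],0],[[0,0,-0.006],0],[[0,0,-0.006],0],[[0,0,-0.006],0],[[0,0,-0.006],0],[[0,0,-0.006],0],[[0,0,-0.008],0],[[0,0,-0.015],0],[[0,0,-0.02],0],[[0,0,-0.02],0],[[0,0,-0.02],0],[[0,0,-0.02],0],[[0,0,0],0]])

```text
t: 7.65
ee_pos: [0.4788, -0.2028, 0.1919]
eef_rot: [3.129, -0.262, 0.007]
force: [-0.0, 0.1, 0.8]
opening: -0.0001
```

Emit:
drive_tool(commands=[[[-0.01,0.025,-0.01],0],[[-0.01,0.03,0],0],[[-0.01,0.03,0],0],[[-0.01,0.03,0],0],[[-0.01,0.03,0],0],[[-0.01,0.02,0],0],[[0,0,0],0],[[0,0,0],0]])

```text
t: 8.45
ee_pos: [0.3901, -0.3543, 0.1983]
eef_rot: [-3.129, 0.263, 0.001]
force: [0.1, -0.1, 0.5]
opening: -0.0002
```

Run:
```python
from h import *
P={}
for n,sd in(("scene",(205,278)),("top",(433,346))):
    p=camera(n);P[n]=p;f=p["frame"][:,:,::-1].copy()
    cv2.imwrite(f"pics/end_{n}.png",f)
    m=bluemask(p,sd);print(n,m[1],m[2])
f=P["scene"]["frame"][:,:,::-1];u,v=240,310
cv2.imwrite("pics/end.png",cv2.resize(f[v-100:v+100,u-110:u+110],(660,600),interpolation=cv2.INTER_CUBIC))
s=state();print(s["t"],s["force"],s["ee_pos"])
```

```text
scene [199.70253521 276.38366197] [ 168  253   65   49 1775]
top [431.66696309 345.7896843 ] [ 404  320   56   52 2249]
8.55 [-0.31078904  0.68737127  0.12957696] [ 0.39076304 -0.35366242  0.19873216]
```

View pics/end.png

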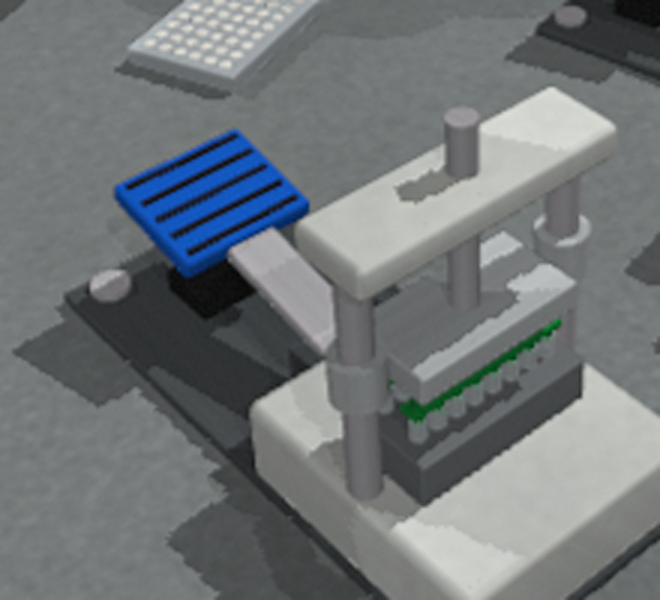

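View pics/end_scene.png

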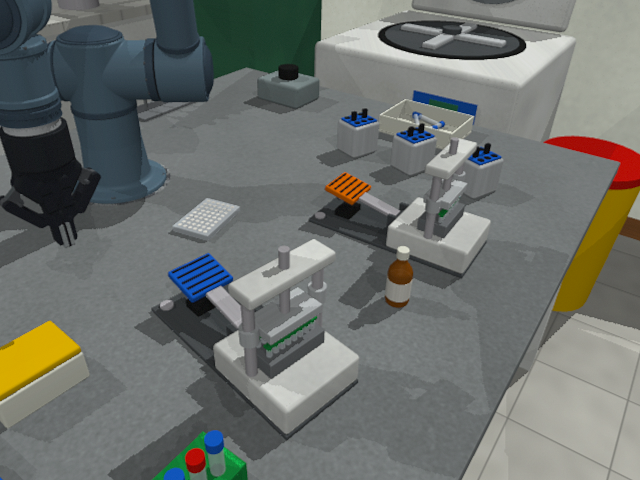

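The blue pad is back at rest at (199.7,276.4), matching its starting position to within 0.05 px. The ram is up with the green strips left lower on the tubes, around (290,330). The orange pedal at (348,188) is unchanged, and the hand is clear at about (65,235). I'm handing in.

```bash
python3 -c "
from workcell import *
print(hand_in())"
```

```text
the job is handed in; nothing more can be done
None
```

I pressed the blue pedal to its stop with the closed fingertips, held it there for about 1 s, let it spring back up and moved the hand clear. The job is handed in, at about 8.6 s of the 32 s allowed.

- **On the stop:** the tool height stalled at 0.055 m, where the pad's stop should be, and the vertical force jumped from 11 to 25 N. A picture taken during the hold showed the pedal down and the ram on the caps.
- **After release:** the blue pad is within 0.05 px of where it started in both pictures. A gap now shows between the raised ram and the green strips. The orange pedal looks unchanged, and the force on the tool is about zero.
- **Not measured:** I judged the cap depth only by eye from that gap. I timed the hold from when the force jumped, so it could be off by about 0.1–0.2 s.

None of my checks failed or disagreed.

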